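# Close the board holder and pin it

### The job

Set the board holder to its short position so that the circuit board is held between its jaws: pull the black-knobbed ball-lock pin up out of the rail, slide the near jaw up to the board until its hole meets the second hole, and push the pin back down until it snaps fully home. The second hole is hidden by the jaw, so find it by feel; press gently throughout (well under 40 N on the holder), do not squeeze or tip the board, and leave the mouse, plant and phone alone. Let go at the end.

Things in the scene. Friction and masses are not known exactly. Their poses are not given: they have to be found in the camera images.
- rail: Aluminium rail of the board holder, fixed to the desk, 50 mm wide (66 over its dark side strips, 30 mm high). Origin on the desk on the axis of the first hole, where the pin starts. x: slide direction, from the near jaw to the board; y across; z up. The block round the first hole is 24 mm high and ends at x = 40 mm. Both holes are 13.5 mm wide and go right through.
- rail_end (a point): Point at x = 40 mm on the rail, 24 mm above the desk. From here on runs a fixed bar, flat top 23.5 mm high (a 0.5 mm step down), with the second hole and then the far jaw. The bar is set differently each time: the second hole is anywhere 58 to 82 mm along rail +x from the first, at y = 0. No reading gives it: find it by feel (the tip drops in).
- jaw (a joint): Travel (m) of the near jaw along rail +x: 0 at the first hole (start), 0.058 to 0.082 over the second hole. About 2.5 N friction; stays where left. Its aluminium plate reaches 30 mm behind to 55 mm ahead of its hole, is 52 mm wide and lies 24.5 to 44.5 mm above the desk.
- jaw_face (a point): Middle of the near jaw's steel front face, 55 mm ahead of the jaw's hole, 61.5 mm above the desk; axes as the rail's. The jaw is 12 mm thick, 64 wide, up to 71 mm above the desk. Two lips, 7 mm deep, above and below, take the board's edge between them.
- jaw_hole (a point): Centre of the mouth of the jaw's own 13.5 mm through hole, in the plate's top face, 44.5 mm above the desk; axes as the rail's. Sprung detent balls sit in its wall, 10 mm down.
- pin: Loose steel ball-lock pin, 60 to 130 g, upright, any turn about its axis. Origin at its tip, z up. Shank 12 mm thick, 38 mm long, tip tapered to 10.8 mm over the lowest 2 mm. Home, its tip is 6.5 mm above the desk; lifted 17.5 mm or more it is free of the first hole, and up to 20 mm it still stands 18 mm deep in the jaw's hole, so the jaw can be drawn along by the pin.
- pin_collar (a point): Point on the pin's axis at the knob's underside, 38 mm above the tip; meets point jaw_hole when home. The jaw's sprung balls snap into a groove in the shank then: about 10 N to pull out of or push into this detent, nearly free elsewhere; within the last 2 mm the balls draw the pin home.
- pin_knob (a point): Centre of the pin's round black knob, 24 mm wide and 28 mm high, on the pin's axis 52 mm above the tip; at the start 58.5 mm above the desk, the knob spanning 44.5 to 72.5 mm. Grip it from above, fingertips kept above the jaw plate (44.5 mm).
- board: Loose green circuit board 80 (x) by 56 by 3 mm, parts up to 11 mm high, 40 to 85 g. Origin under its centre. Lies level, 60 mm above the desk, far edge under the far jaw's 20 mm lip, 1 to 17 mm short of its face: its origin is 81 to 97 mm beyond the second hole in rail x. The closing jaw pushes it up to 14 mm. Pinned, it has 3 mm of play; going farther squeezes it.
- mouse: Loose black computer mouse, 100 by 60 by 33 mm, origin under its centre. Not to be moved.
- plant: Loose potted succulent, white pot 72 mm wide and 62 high, about 100 mm high in all, origin under its centre. Not to be moved.
- phone: Loose black phone, 150 by 72 by 9 mm, lying flat, origin under its centre. Not to be moved.

How it is judged:
On the way, in this order (a step that is already met when the one before it is completed fails the run):
1. the pin is pulled up clear of the rail's first hole (its collar 17 mm or more above the jaw) with the jaw still near its start (z of pin_collar in the frame of jaw_hole above 0.017 m and value of joint jaw below 0.03 m), for 0.1 s.
2. the jaw is slid to the second hole's stretch (54 mm or more) (value of joint jaw above 0.054 m), for 0.1 s.
At the end, for the whole second after the job is handed in: Jaw travel 54 mm or more, pin home in the second hole (collar within 2 mm of the jaw's top, 3 mm of the hole's axis), board level (0.06 rad) between both jaws' lips (centre 92 to 99.5 mm ahead of the jaw's hole, underside 12.5 to 18.5 mm above its top), all at rest (z of pin_collar in the frame of jaw_hole below 0.002 m and horizontal distance between pin_collar and jaw_hole below 0.003 m and value of joint jaw above 0.054 m and linear speed of each of pin, board below 0.02 m/s and velocity of joint jaw below 0.01 m/s and x of board in the frame of jaw_hole between 0.092 and 0.0995 m and z of board in the frame of jaw_hole between 0.0125 and 0.0185 m and angle between board's own z axis and vertical below 0.06 rad); the robot touches nothing.
It fails at once if the pin presses on the rail or jaw with more than 40 N (contact force between pin and rail above 40 N).
It fails at once if the pin presses on the bar with the second hole with more than 40 N (contact force between pin and bar above 40 N).
It fails at once if the board is squeezed or struck with more than 15 N (contact force between board and anything else above 15 N).
It fails at once if the board is tipped more than 0.25 rad (angle between board's own z axis and vertical above 0.25 rad).
It fails at once if the mouse, plant or phone is moved more than 20 mm (distance of any of mouse, plant, phone from where it was at the start of the episode above 0.02 m).
It also fails if it takes over 58 s, if anything falls off the work surface, if the arm or the gripper's body presses on something with over 40 N, if the wrist force passes 120 N, or if a joint passes its speed limit or range.

### The arm

A 6-joint arm with a two-finger parallel gripper is mounted at the origin on the work surface. World frame = base frame: x ahead of the robot, y to its left, z up, the work surface at z = 0. Lengths are in m, angles in rad, forces in N, time in s.
With the tool pointing down it reaches from about 0.35 to 0.925 m from the base axis. Payload 6.4 kg.
Tool frame: the origin (TCP) lies at the very end of the fingers, on their centre line; the grasp point (between the pads) lies 19 mm behind it (r.tcp_to_grasp is the distance from the TCP to the grasp point, in m); z points along the fingers, y is the line along which they close (so a half turn about z gives the same grasp; the last joint's range is limited). The gripper opens to 94 mm and grips with 3 to 60 N. Pads are 16 mm wide; open, the fingers measure 119 mm over their backs; the gripper's body (75 mm by 177 mm) begins 78 mm behind the grasp point.
Start: joints at [1.037, 0.245, 1.558, -0, 1.339, -0.174], TCP at [0.229, 0.608, 0.205] pointing down, gripper open.
Joint ranges: [-3.13, 3.13], [-1.02, 2.26], [0.13, 2.54], [-0.95, 4.09], [0.21, 2.88], [-2.74, 2.74]. Speed limits (rad/s): [2.57, 2.57, 3.14, 3.14, 3.14, 3.14].

### API

Orientations are given as a unit quaternion [w, x, y, z].
In Python, from bench import r gives the robot as it stands. The module is installed in compiled form; this text tells all that it offers. Calls block until the motion is done:
- r.move_pose(position, orientation): joint-space move of the TCP to a pose.
- r.servo_line(position, ori=None, vel=0.15, f_stop=None): straight line of the TCP; ori=None keeps the orientation; vel is the mean speed in m/s. With f_stop (N) it stops when the force on the tool has changed by that much, and returns True; else False.
- r.movej(angles): joint-space move.
- r.move_gripper(opening, strength=None): finger opening in m; strength is the grip in N (None keeps the last); returns when the fingers have stopped.
- r.dwell(seconds).
- r.ik(position, orientation): joint angles nearest the present ones, or None.
- r.get_image(name): name is "scene" or "top" or "wrist"; returns a dict with "image" (400x640x3 uint8, blue, green, red), "depth" (400x640 float32, m along the optical axis (not along the pixel's ray), 0 where there is no reading), "fx", "fy", "cx", "cy" (pixels), "world_from_camera" (4x4, takes a point from camera to world coordinates); the wrist camera has in their place "T_tool_cam" (4x4, takes a point from camera to tool coordinates, whose origin is the TCP and whose axes are the flange's). Camera axes: x right, y down, z forward; pixel columns grow to the right and rows downward; lengths in m; the calibration is good to about 2 mm. A picture is of the moment at which its call begins: read the wrist's pose just before it.
A pose or a line that the arm cannot do raises r.PlanningError and nothing moves.
- r.finish_job(): hands the job in; it is judged then, once.
Readings, each from a call of its own:
- r.current_t(): time.
- r.current_qpos(): joint angles.
- r.current_joint_velocities(): joint speeds.
- r.current_tau(): joint torques, N m.
- r.current_eef_pos(): TCP position.
- r.current_ee_rot(): TCP orientation.
- r.current_force(): force on the tool from outside, world axes, zero at the start.
- r.current_moment(): the same for the moment, N m.
- r.current_gripper_width(): finger opening in m.
- r.current_grip_force(): force on a finger pad.
Only numpy, scipy, OpenCV 4.12 (cv2) and the standard library are available. Lean on these libraries where they do the work, as an engineer would, in place of code of your own. Each camera call takes 0.05 s, during which the arm holds its last target. There are 200 camera calls.

## Working session

There is one attempt and no reset: what is moved stays moved. The work goes in short steps, each a Python script; the robot and the scene stay as the last script left them, time stands still between calls to the robot, and variables do not carry over. Pictures are saved under pics/ and viewed, at most 10 in all, crops included, and the job is handed in when it is done.

```bash
mkdir -p pics; python3 - <<'E'
from bench import r
import cv2,numpy as np,pickle
d={n:r.get_image(n) for n in("scene","top")}
pickle.dump(d,open("d.pkl","wb"))
for n in d: 
    cv2.imwrite(f"pics/{n}0.png",d[n]["image"]); print(n,d[n]["fx"],d[n]["cx"],d[n]["cy"],np.round(d[n]["world_from_camera"],3).tolist())
print(r.current_ee_rot(),r.current_eef_pos(),r.current_t(),r.tcp_to_grasp)
E
```

```text
scene 504.98680673165217 327.91199066485035 198.8201434633362 [[-0.783, 0.458, -0.42, 0.972], [0.622, 0.583, -0.523, 0.597], [0.005, -0.671, -0.741, 0.937], [0.0, 0.0, 0.0, 1.0]]
top 433.73815050946365 320.8839834590392 195.92677096463288 [[-0.021, -0.996, 0.084, 0.401], [-1.0, 0.021, -0.006, -0.023], [0.004, -0.084, -0.996, 1.296], [0.0, 0.0, 0.0, 1.0]]
[-2.95562051e-04  1.78915978e-01  9.83863984e-01 -8.03926871e-04] [0.22856674 0.60792289 0.20446545] 0.1 0.0188
```

View pics/top0.png

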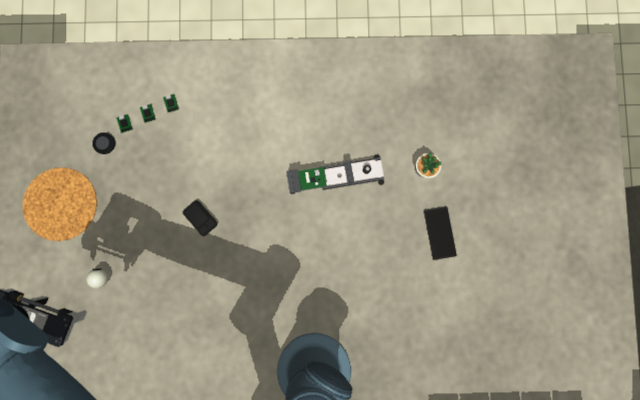

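View pics/scene0.png

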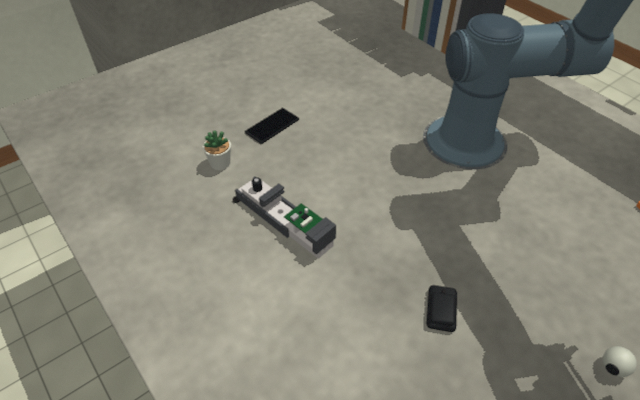

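The top view shows the knob at about (367,169) and the far jaw at about (294,178). The rail +x axis points image-left, with a dark spot on the bar near (339,175). In the scene view the knob is at about (257,184). The plant and phone lie behind the near end, and the mouse is well away. Next I triangulate the knob and look from above with the wrist camera.

```bash
cat > h.py <<'E'
from bench import r
import cv2,numpy as np,pickle
from scipy.spatial.transform import Rotation as R
def qR(q): return R.from_quat([q[1],q[2],q[3],q[0]]).as_matrix()
def Rq(M):
    q=R.from_matrix(M).as_quat(); return [q[3],q[0],q[1],q[2]]
def wfc(im):
    if "world_from_camera" in im: return np.array(im["world_from_camera"])
    return im["T"]@np.array(im["T_tool_cam"])
def wrist():
    T=np.eye(4);T[:3,:3]=qR(r.current_ee_rot());T[:3,3]=r.current_eef_pos()
    im=r.get_image("wrist");im["T"]=T;return im
def ray(im,u,v):
    W=wfc(im);d=W[:3,:3]@np.array([(u-im["cx"])/im["fx"],(v-im["cy"])/im["fy"],1.]);return W[:3,3],d
def onz(im,u,v,z):
    o,d=ray(im,u,v);return o+d*(z-o[2])/d[2]
def tri(rays):
    A=np.zeros((3,3));b=np.zeros(3)
    for o,d in rays:
        P=np.eye(3)-np.outer(d,d)/(d@d);A+=P;b+=P@o
    return np.linalg.solve(A,b)
def down(ang,flip=0):
    "tool z down, tool y along rail y (rail x at world angle ang)"
    a=ang+np.pi*flip
    x=np.array([np.cos(a),np.sin(a),0]);y=np.array([np.sin(a),-np.cos(a),0])
    return Rq(np.stack([x,y,[0,0,-1]],1))
E
python3 - <<'E'
from h import *
d=pickle.load(open("d.pkl","rb"));out=[]
for n,(u0,v0) in {"scene":(257,184),"top":(367,169)}.items():
    g=d[n]["image"].max(2);s=9
    m=(g[v0-s:v0+s,u0-s:u0+s]<60).astype(np.uint8)
    _,l,st,c=cv2.connectedComponentsWithStats(m);k=1+st[1:,4].argmax();p=c[k]+[u0-s,v0-s];print(n,p,st[k]);out.append(ray(d[n],*p))
K=tri(out);print("knob",K)
f=onz(d["top"],294,178,.07);print("far",f,np.degrees(np.arctan2(*(f-K)[1::-1])))
ang=np.arctan2(*(f-K)[1::-1]);ex=np.array([np.cos(ang),np.sin(ang),0])
for fl in(0,1):
    o=down(ang,fl)
    for h in (.3,):
        print(fl,r.ik([K[0]+.06*ex[0],K[1]+.06*ex[1],h],o))
im=r.get_image("wrist");print(np.round(im["T_tool_cam"],3),im["fx"])
E
```

```text
scene [256.80232558 185.56976744] [ 4  4 10 13 86]
top [365.16666667 169.94444444] [ 5  6  6  7 18]
knob [ 0.57966127 -0.1605774   0.05800258]
far [0.55680767 0.04575859 0.07      ] 96.32026861332612
0 [-3.69098026e-01  2.27080606e-02  1.63113895e+00 -4.44089210e-16
  1.48774565e+00 -4.79407523e-01]
1 [-3.69098026e-01  2.27080606e-02  1.63113895e+00 -4.44089210e-16
  1.48774565e+00  2.66218513e+00]
[[ 0.    -0.973 -0.231  0.067]
 [ 1.     0.     0.     0.   ]
 [-0.    -0.231  0.973 -0.18 ]
 [ 0.     0.     0.     1.   ]] 285.3932117667408
```

```bash
python3 - <<'E'
from h import *
K=np.array([.5797,-.1606]);ang=np.radians(96.32);ex=np.array([np.cos(ang),np.sin(ang)])
ims=[]
for i,s in enumerate((0.0,-.06)):
    p=K+s*ex
    r.move_pose([*p,.16],down(ang)); r.dwell(.2)
    im=wrist();ims.append(im);cv2.imwrite(f"pics/w{i}.png",im["image"])
pickle.dump(ims,open("w.pkl","wb"));print(r.current_t(),r.current_force())
cv2.imwrite("pics/w01.png",cv2.resize(np.vstack([im["image"][50:350,120:520] for im in ims]),None,fx=1,fy=1))
E
```

```text
3.975 [-0.02302421 -0.09604468 -0.04728836]
```

View pics/w01.png

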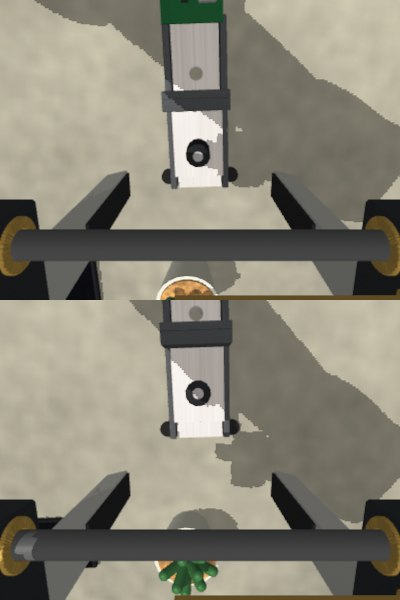

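The wrist views show the knob at (318,~203) in image 0 and (318,143) in image 1. The dark steel jaw sits ahead of it, with a faint grey disc on the bar at (316,123) and the board beyond. I measure the axis, the knob centre and the disc. The disc is only a hint, which I'll confirm by feel.

```bash
python3 - <<'E'
from h import *
ims=pickle.load(open("w.pkl","rb"))
ang0=np.radians(96.32)
for i,im in enumerate(ims):
    g=cv2.cvtColor(im["image"],cv2.COLOR_BGR2GRAY)
    v0=(203,143)[i]
    s=22;m=(im["image"].max(2)[v0-s:v0+s,318-s:318+s]<75).astype(np.uint8)
    _,l,st,c=cv2.connectedComponentsWithStats(m);k=1+st[1:,4].argmax()
    cn,_=cv2.findContours((l==k).astype(np.uint8),cv2.RETR_EXTERNAL,cv2.CHAIN_APPROX_NONE)
    (x,y),rad=cv2.minEnclosingCircle(cn[0]);x+=318-s;y+=v0-s
    print(i,"knob px",x,y,rad,st[k],"at .0725/.0585",onz(im,x,y,.0725).round(4),onz(im,x,y,.0585).round(4))
    roi=g.copy();e=cv2.Canny(roi,40,120);e[:, :270]=0;e[:,370:]=0;e[260 if i==0 else 200:]=0
    L=cv2.HoughLinesP(e,1,np.pi/720,30,minLineLength=45,maxLineGap=8)
    for a in ([] if L is None else L[:,0]):
        p,q=onz(im,a[0],a[1],.03),onz(im,a[2],a[3],.03);t=np.degrees(np.arctan2(*(q-p)[1::-1]))%180
        if abs(t-96)<6: print("  line",a,round(t,2),np.linalg.norm(q-p).round(3))
im=ims[0];u,v=316,123
p=im["image"][v-16:v+17,u-16:u+17].max(2).astype(int);print(p[::3,::3])
E
```

```text
0 knob px 317.3873233795166 202.59859085083008 13.612485885620117 [ 10   8  24  28 416] at .0725/.0585 [ 0.5765 -0.1605  0.0725] [ 0.5768 -0.164   0.0585]
  line [276   0 286 148] 98.72 0.14
  line [341 177 343 223] 99.8 0.053
  line [348 191 348 236] 97.66 0.053
  line [286 162 289 207] 98.62 0.05
  line [347 138 347  83] 97.62 0.055
1 knob px 317.77142906188965 142.94285774230957 12.371661186218262 [ 10  10  24  25 357] at .0725/.0585 [ 0.5771 -0.1633  0.0725] [ 0.577  -0.1638  0.0585]
  line [279   0 283  70] 98.2 0.062
  line [349  95 350 194] 98.34 0.104
  line [284  97 290 188] 98.71 0.095
  line [342  96 344 152] 99.56 0.057
  line [348  64 348   0] 97.68 0.057
[[171 167 169 171 176 170 174 171 170 173 174]
 [171 166 169 171 176 170 175 172 171 173 174]
 [172 166 170 171 176 169 175 171 171 173 176]
 [172 166 170 171 171 152 163 173 173 174 176]
 [173 165 171 164 120 119 118 147 172 174 175]
 [173 164 170 140 120 119 118 119 172 173 175]
 [172 165 170 146 120 119 118 124 172 173 175]
 [172 165 170 168 129 119 120 158 172 172 175]
 [172 164 170 170 173 162 172 173 172 173 173]
 [172 163 170 169 173 166 174 173 172 172 174]
 [172 163 170 169 172 166 173 173 171 171 173]]
```

```bash
python3 - <<'E'
from h import *
ims=pickle.load(open("w.pkl","rb"));im=ims[0]
m=((im["image"].max(2)[107:140,300:333]<145)).astype(np.uint8)
_,l,st,c=cv2.connectedComponentsWithStats(m);k=1+st[1:,4].argmax();c=c[k]+[300,107]
D=onz(im,*c,.0235);K=np.array([.5771,-.1633]);v=D[:2]-K
print("disc px",c,st[k],D,"dist",np.hypot(*v),"ang",np.degrees(np.arctan2(v[1],v[0])),im["depth"][int(c[1]),int(c[0])],im["depth"][int(c[1]),int(c[0])+13])
ang=np.radians(98.2);o=down(ang)
r.move_gripper(.06,8)
r.move_pose([*K,.13],o)
F0=r.current_force();print("F0",F0)
print(r.servo_line([*K,.0485],vel=.05,f_stop=6),r.current_eef_pos(),r.current_force()-F0)
r.move_gripper(.0,8);r.dwell(.2)
print("grip",r.current_gripper_width(),r.current_grip_force(),r.current_force()-F0,r.current_t())
E
```

```text
disc px [315.45070423 123.16901408] [  9  10  14  14 142] [ 0.56580398 -0.08579721  0.0235    ] dist 0.0783216594575792 ang 98.2924617950644 0.32897997 0.3061052
F0 [ 0.48228321 -0.79180668  0.95440502]
False [ 0.57732328 -0.16342814  0.04885963] [-1.30015403  0.64118089 -0.95058359]
grip 0.02371615685983651 7.999571040272713 [ 1.01936457  0.69235694 -1.08613601] 7.675
```

The disc reads 23 mm deeper than the bar around it, so it looks like a real hole about 78 mm along. Next I grip firmly and lift.

```bash
python3 - <<'E'
from h import *
ang=np.radians(98.25)
r.move_gripper(0,35);r.dwell(.2)
p0=r.current_eef_pos();F0=r.current_force();print(p0,F0,r.current_gripper_width())
for dz in (.004,.010,.0190):
    t=p0.copy();t[2]=p0[2]+dz
    s=r.servo_line(t,vel=.03,f_stop=20);print(dz,s,(r.current_eef_pos()-p0).round(4),(r.current_force()-F0).round(2),r.current_gripper_width())
np.save("p0.npy",p0)
r.dwell(.15);im=wrist();cv2.imwrite("pics/lift.png",im["image"])
im=r.get_image("scene");cv2.imwrite("pics/lift_s.png",cv2.resize(im["image"][150:270,200:360],None,fx=4,fy=4));print(r.current_t())
E
```

```text
[ 0.57724373 -0.16332651  0.0485722 ] [ 2.56114451 -0.05777384 -0.823952  ] 0.02322078616005035
0.004 False [-0.0002 -0.0001  0.0041] [-1.23 -0.54 -0.42] 0.022921527202329848
0.01 False [ 0.0001 -0.0003  0.0106] [-2.26  0.44  0.84] 0.023681168793463034
0.019 False [ 0.0002 -0.0003  0.0197] [-2.88 -0.83  0.5 ] 0.023112289560051284
9.425
```

View pics/lift_s.png

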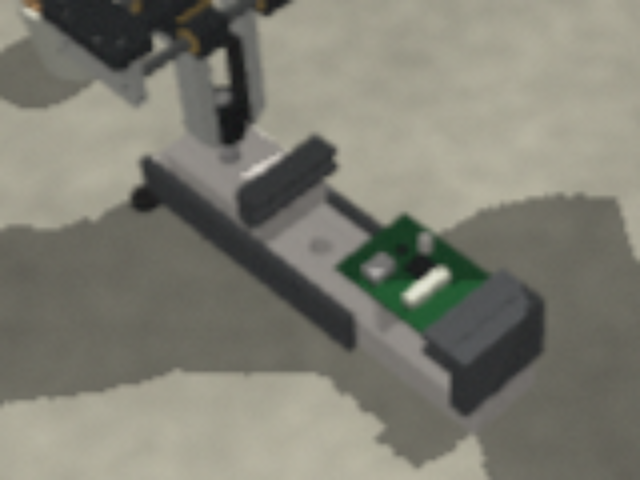

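The pin came up with the gripper, with the shank visible between knob and plate. Next I slide the jaw along the rail while watching the forces.

```bash
python3 - <<'E'
from h import *
ang=np.radians(98.25);ex=np.array([np.cos(ang),np.sin(ang),0]);ey=np.array([-ex[1],ex[0],0])
p0=np.load("p0.npy");F0=r.current_force()
for s in (.008,.02,.035,.05,.06,.068,.074):
    t=p0+s*ex;t[2]=p0[2]+.019
    st=r.servo_line(t,vel=.03,f_stop=14);d=r.current_eef_pos()-p0;f=r.current_force()-F0
    print(s,st,"x %.4f y %.4f z %.4f  F %.1f %.1f %.1f"%(d@ex,d@ey,d[2],f@ex,f@ey,f[2]))
    if st: break
r.dwell(.1);im=wrist();cv2.imwrite("pics/slid.png",im["image"][40:340,120:520]);print(r.current_t(),r.current_gripper_width())
E
```

```text
0.008 False x 0.0083 y -0.0002 z 0.0192  F 0.2 -0.5 0.7
0.02 False x 0.0205 y -0.0001 z 0.0190  F -0.2 -1.3 1.1
0.035 False x 0.0355 y -0.0000 z 0.0190  F 0.7 -1.6 1.6
0.05 False x 0.0505 y 0.0000 z 0.0189  F 0.5 -3.3 0.4
0.06 False x 0.0605 y 0.0000 z 0.0190  F 0.2 -2.4 0.4
0.068 False x 0.0684 y 0.0000 z 0.0190  F 0.7 -2.1 0.4
0.074 False x 0.0744 y 0.0000 z 0.0189  F -0.2 -2.7 0.2
13.0917 0.023377728282531908
```

View pics/slid.png

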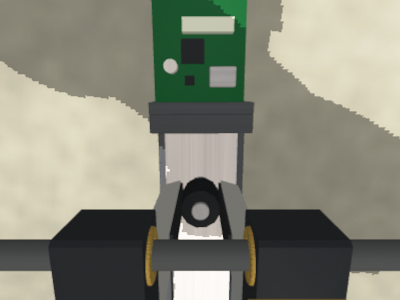

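The jaw sits upright on the pin and its lips now reach the board's near edge. Next I poke gently for the second hole in 1 mm steps.

```bash
python3 - <<'E'
from h import *
ang=np.radians(98.25);ex=np.array([np.cos(ang),np.sin(ang),0]);ey=np.array([-ex[1],ex[0],0])
p0=np.load("p0.npy");F0=r.current_force()
for s in np.arange(.0745,.083,.001):
    t=p0+s*ex;t[2]=p0[2]+.019
    sx=r.servo_line(t,vel=.03,f_stop=12)
    t[2]=p0[2]+.0135
    st=r.servo_line(t,vel=.015,f_stop=6);d=r.current_eef_pos()-p0;f=r.current_force()-F0
    print("%.4f"%s,sx,st,"x %.4f y %.4f z %.4f  F %.1f %.1f %.1f"%(d@ex,d@ey,d[2],f@ex,f@ey,f[2]),r.current_t())
    if sx or not st or d[2]<.0148: break
E
```

```text
0.0745 False True x 0.0742 y -0.0003 z 0.0168  F 1.2 3.2 3.2 13.6333
0.0755 False True x 0.0755 y -0.0002 z 0.0166  F 0.4 3.9 4.1 14.175
0.0765 False True x 0.0763 y -0.0003 z 0.0163  F 0.9 2.7 1.3 14.725
0.0775 False False x 0.0774 y -0.0001 z 0.0133  F -0.6 0.2 -0.3 15.4917
```

The tip dropped at 77.5 mm, which agrees with the camera. I'll press the pin home in stages.

```bash
python3 - <<'E'
from h import *
ang=np.radians(98.25);ex=np.array([np.cos(ang),np.sin(ang),0]);ey=np.array([-ex[1],ex[0],0])
p0=np.load("p0.npy");F0=r.current_force()
for s,z,fs in ((.0780,.0135,8),(.0780,.009,12),(.0780,.005,12),(.0780,.0025,15),(.0780,.001,20),(.0780,-.0005,20)):
    t=p0+s*ex;t[2]=p0[2]+z
    st=r.servo_line(t,vel=.015,f_stop=fs);d=r.current_eef_pos()-p0;f=r.current_force()-F0
    print(s,z,st,"x %.4f y %.4f z %.4f  F %.1f %.1f %.1f"%(d@ex,d@ey,d[2],f@ex,f@ey,f[2]),r.current_t())
    if st: break
print(r.current_gripper_width())
E
```

```text
0.078 0.0135 False x 0.0779 y -0.0000 z 0.0134  F -0.5 0.3 -1.7 15.7417
0.078 0.009 False x 0.0780 y -0.0000 z 0.0088  F -1.4 0.2 -0.2 16.1917
0.078 0.005 False x 0.0781 y 0.0000 z 0.0046  F -1.3 0.4 -1.5 16.6083
0.078 0.0025 False x 0.0782 y 0.0001 z 0.0020  F -1.5 0.3 -3.2 16.925
0.078 0.001 False x 0.0782 y 0.0001 z 0.0007  F -0.6 -0.1 -4.5 17.175
0.078 -0.0005 False x 0.0781 y -0.0001 z -0.0000  F 1.8 2.1 3.7 17.425
0.023359882561448192
```

```bash
python3 - <<'E'
from h import *
ang=np.radians(98.25);ex=np.array([np.cos(ang),np.sin(ang),0]);ey=np.array([-ex[1],ex[0],0])
p0=np.load("p0.npy");F0=r.current_force()
t=p0+.078*ex;t[2]=p0[2]-.0025
st=r.servo_line(t,vel=.01,f_stop=10);d=r.current_eef_pos()-p0;f=r.current_force()-F0
print(st,d@ex,d@ey,d[2],f)
r.move_gripper(.05,8);r.dwell(.2)
t=r.current_eef_pos();t[2]=.16;r.servo_line(t,vel=.08)
t2=t-.06*ex;r.servo_line(t2,vel=.1);r.dwell(.3)
im=wrist();pickle.dump(im,open("we.pkl","wb"))
s=r.get_image("scene")
a=cv2.resize(im["image"][0:240,180:460],(560,480));b=cv2.resize(s["image"][150:270,220:360],(560,480))
cv2.imwrite("pics/end.png",np.vstack([a,b])[::1] if 0 else cv2.resize(np.hstack([a,b]),(800,343)))
u=im["depth"];print(u[100:200:6,318].round(3),r.current_t(),r.current_force())
E
```

```text
True 0.07799218847837831 -0.00011539910921396954 -5.8286301498088056e-05 [-0.85627362 -0.56527149  0.31107069]
[0.28  0.281 0.282 0.283 0.285 0.258 0.257 0.259 0.263 0.291 0.293 0.295
 0.317 0.319 0.321 0.321 0.323] 21.1333 [-0.89315678  0.04622225  0.20623533]
```

View pics/end.png

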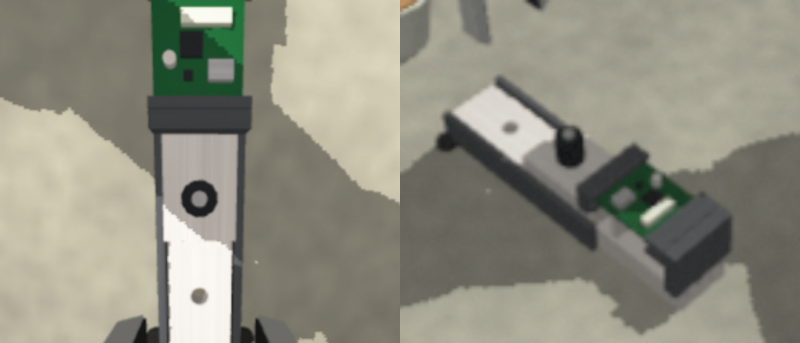

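The knob sits on the plate with no shank showing, the first hole is exposed, and the board lies level between the jaws. One numeric check of the pin's seating before handing in.

```bash
python3 - <<'E'
from h import *
def P(im):
    v,u=np.mgrid[0:400,0:640];z=im["depth"];c=np.stack([(u-im["cx"])/im["fx"]*z,(v-im["cy"])/im["fy"]*z,z],-1)
    W=wfc(im);return c@W[:3,:3].T+W[:3,3]
K=np.array([.5771,-.1633]);a=np.radians(98.25);ex=np.array([np.cos(a),np.sin(a)])
for n,im,C in (("start",pickle.load(open("w.pkl","rb"))[1],K),("end",pickle.load(open("we.pkl","rb")),K+.078*ex)):
    p=P(im)[im["depth"]>0];d=np.hypot(*(p[:,:2]-C).T);
    print(n,"knob top",np.median(p[d<.004,2]),"plate",np.median(p[(d>.016)&(d<.022),2]))
    m=(d<.03)&(p[:,2]>.066)&(p[:,2]<.09); print(" knob centre along x",((p[m,:2]-K)@ex).mean())
E
```

```text
start knob top 0.0759818984448572 plate 0.044905216989808705
 knob centre along x 0.00040497154372514684
end knob top 0.07608290610983906 plate 0.04509336238805328
 knob centre along x 0.07828502936067581
```

The knob's height above the plate is the same as at the start, so the pin is home.

```bash
python3 -c "
from bench import r
print(r.finish_job())"
```

```text
the job is handed in; nothing more can be done
None
```

I handed the job in: the near jaw is at about 78 mm with the pin home in the second hole, the board sits level between the jaws, and the gripper has let go and is clear; the judge's verdict was not shown.

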